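Measure the depth of a fridge-door shelf with a spring tape and lock the reading

TASK

Measure how deep the fridge-door shelf on the counter is: with its lock key still up, hook the tape measure's end over the shelf's raised back lip, in the free space between the mug and the tumbler, and back the case away against its spring until it comes off the shelf's front edge. Stand the case flat and square on the counter with its front snug against that front edge and the blade taut, then press the lock key fully down and leave the tape there, hooked and locked. Do not shift or tip the mug, tumbler, tea caddy or lunch tin.

Things in the scene. Friction and masses are not known exactly. Their poses are not given: they have to be found in the camera images.
- tape_mid (a point): Centre of the case of the spring tape measure, a dark upright block 110 mm long (its x), 42 mm wide (its y), 70 mm high, flat parallel sides, 0.42 kg, loose, standing on the counter (this point 35 mm up). Its x points out of the mouth, the way the blade comes out; z up. It is gripped across its 42 mm width.
- tape_front (a point): Middle of the bottom of the case's front face, 55 mm ahead of the case's centre along its x and 5 mm above its underside.
- hook (a point): Middle of the inner face (facing the case) of the steel hook at the blade's end: a plate 26 mm wide, 4 mm thick, hanging from the blade down to 16 mm above the level of the case's underside; this point is 30 mm above that level. Wound in, the inner face is 26 mm ahead of the case's front face (81 mm ahead of its centre).
- blade (a joint): How far the blade is drawn out, m: 0 wound in (start), 0.092 full travel. A spring pulls it in with 1.4 N at 0 to 2.5 N at 0.092. The blade is a stiff straight strip 26 mm wide leaving the case's front level, underside 42 mm and top 45 mm above the case's underside. The hook's inner face stands 26 mm + this value ahead of the case's front.
- key (a joint): Lock key travel, m: 0 up (start, blade free), pressed straight down it stops at about 0.0065 on the blade and brakes it. It takes 4 N to move, no spring, and stays where it is left. Fully down counts from 0.005.
- key_top (a point): Centre of the top face of the lock key, a 26 x 26 mm pad on top of the case, 28 mm behind the case's centre along its x; key up, its top is 83.5 mm above the case's underside.
- shelf: Pale grey fridge-door shelf lying on the counter; it stays put. Plate 100 mm deep (its x), 380 mm long (its y), 10 mm thick; origin at the centre of its underside. Front edge (x = -50 mm, robot's side) open; a raised lip along the back, 8 mm thick (x = 42 to 50 mm), top 40 mm up; end cheeks 40 mm high. Mug and tumbler stand on it, one towards each end (either way round).
- shelf_front (a point): Middle of the top of the shelf's front edge, 10 mm above the counter.
- shelf_lip (a point): Middle of the outer (back) top edge of the shelf's raised back lip, 40 mm above the counter.
- mug_mid (a point): Centre of the ceramic mug standing on the shelf: 72 mm diameter, 90 mm high, a handle on its y side (towards the robot) reaching up to 40 mm beyond the wall; this point is half-way up. Leave alone.
- tumbler_mid (a point): Centre of the glass tumbler standing on the shelf: 68 mm diameter, 100 mm high; this point is half-way up. Leave alone.
- caddy_mid (a point): Centre of the aluminium tea caddy, a square box 89 mm wide, 123 mm high with its knob, on the counter; this point is 55 mm up. Leave alone.
- tin_mid (a point): Centre of the three-tier steel lunch tin, 118 mm across, 193 mm high with its handle, on the counter; this point is 80 mm up. Leave alone.
- tape: The tape measure as a whole; origin at the centre of the case's underside, axes as the case's.
Mind the look-alikes: they are no part of the job. What is shaped like the tape but orange or red is not meant.

How it is judged:
By the outcome, as a careful person would: the job done as asked, in the order asked, and still so for the second after the job is handed in, with the robot touching nothing.
It also fails if it takes over 58 s, if anything falls off the work surface, if the arm or the gripper's body presses on something with over 40 N, if the wrist force passes 120 N, or if a joint passes its speed limit or range.

ROBOT

A 6-joint arm with a two-finger parallel gripper is mounted at the origin on the work surface. World frame = base frame: x ahead of the robot, y to its left, z up, the work surface at z = 0. Lengths are in m, angles in rad, forces in N, time in s.
With the tool pointing down it reaches from about 0.35 to 0.775 m from the base axis. Payload 5.5 kg.
Tool frame: the origin (TCP) lies midway between the tips of the shut fingers; the grasp point (between the pads) lies 19 mm behind it; z points along the fingers, y is the line along which they close (so a half turn about z gives the same grasp; the last joint's range is limited). The gripper opens to 85 mm and grips with 20 to 120 N. Pads are 22 mm wide; open, the fingers measure 114 mm over their backs; the gripper's body (76 mm by 85 mm) begins 54 mm behind the grasp point. The pads swing forward as they close: fully open they stand 13 mm farther back than shut.
Start: joints at [-1.267, 0.313, 0.046, 1.304, 0, 1.431], TCP at [0.247, -0.519, 0.231] pointing down, gripper open.
Joint ranges: [-2.76, 2.76], [-0.86, 1.69], [-1.03, 1.26], [-2.2, 2.34], [-1.47, 1.5], [-3.14, 3.14]. Speed limits (rad/s): [2.57, 2.57, 3.14, 3.14, 3.14, 3.14].

INTERFACE

Orientations are given as a unit quaternion [w, x, y, z].
In Python, from workcell import env gives the robot as it stands. The module is installed in compiled form; this text tells all that it offers.
- The arm moves only by the tool servo_tool, never from a script. Its argument "increments" is a list of rows, each an object of numbers: "grip": the closure, from 0 (fully open) to 1 (shut); "x", "y", "z": the shift along the tool's x, y, z in mm; "roll": the turn about the tool's z in degrees. In form: [{"grip": .., "x": .., "y": .., "z": .., "roll": ..}, ...]. A call has 1 to 5 rows; each row shifts and turns the commanded pose from where the row before left it, along the tool's axes as they then stand; what a row does not reach is not made up. A row lasts 1/12 s, in which the tool goes at most 41.7 mm and 7.16 degrees, less where a joint would pass 70% of its speed; a pose out of reach is approached as far as the arm can. A call is refused whole if a number of a shift passes 41.7 or a number of a turn 7.16, either way. A call with a gripper value outside its range is refused whole. The fingers move at their own pace and stop on an object; "grip_force" is the grip in N (left out, the last holds). Time passes only in rows, so rows that do not move let the fingers close. It gives the time, the measured TCP pose, the force, the opening and the grip force at its end, in the units of the state.
- env.get_state(): the state, without advancing time (a new reading comes with each control period).
- env.read_camera(name): name is "side" or "top" or "wrist"; returns the picture (384x512x3 uint8, red, green, blue); there is no depth.
- env.get_calibration(name): a dict with "vertical_fov" (degrees; the focal length in pixels is half the picture's height over the tangent of half this angle, whatever the lens; pixels are square), "cx", "cy" (the principal point, pixels), "rvec" (rotation vector, rad) and "tvec" (3), from world to camera coordinates, as OpenCV has them; the wrist camera has in their place "tool_from_camera" (4x4, takes a point from camera to tool coordinates, whose origin is the TCP and whose axes are the flange's). Camera axes: x right, y down, z forward; pixel columns grow to the right and rows downward; lengths in m; the calibration is good to about 2 mm. A picture is of the moment at which its call begins: read the wrist's pose just before it. get_calibration takes no time and is no camera call.
- env.hand_in(): hands the job in; it is judged then, once.
The state is a dict: "clock": time; "joint_pos": joint angles; "qvel": joint speeds; "tau": joint torques, N m; "tcp_pos": TCP position; "orientation": TCP orientation; "wrist_force": force on the tool from outside, world axes, zero at the start; "ft_torque": the same for the moment, N m; "finger_gap": finger opening in m; "grip_force": force on a finger pad.
Only numpy, scipy, OpenCV 4.12 (cv2) and the standard library are available. Lean on these libraries where they do the work, as an engineer would, in place of code of your own. Each camera call takes 0.05 s, during which the arm holds its last target. There are 200 camera calls.

## Working session

There is one attempt and no reset: what is moved stays moved. The work goes in short steps, Python scripts to look and compute and a tool call to move; the robot and the scene stay as the last step left them, time stands still between calls to the robot, and variables do not carry over. Pictures are saved under pics/ and viewed, at most 10 in all, crops included, and the job is handed in when it is done.

Besides the shell and the picture viewer there is one more tool, called after "Call:" as name(argument=value, ...) on one line, values as JSON. servo_tool: Moves the arm, as the interface text tells. Its arguments: {"type":"object","properties":{"increments":{"type":"array"},"grip_force":{"type":"number"}},"required":["increments"]}

```bash
mkdir -p pics; python3 - <<'E'
from workcell import env
import cv2,numpy as np
for n in ["top","side"]:
    im=env.read_camera(n); cv2.imwrite(f"pics/{n}0.png",im[:,:,::-1]); np.save(n+"0.npy",im)
    print(n,env.get_calibration(n))
print(env.get_calibration("wrist")); print(env.get_state())
a=cv2.imread("pics/top0.png");b=cv2.imread("pics/side0.png")
cv2.imwrite("pics/both.png",np.vstack([a,b])[:, :])
E
```

```text
top {'vertical_fov': 46.988164083693206, 'cx': 254.1189000022222, 'cy': 183.7990378504993, 'rvec': array([ 2.15591705, -2.19498772,  0.10274058]), 'tvec': array([0.18057867, 0.50774661, 1.6058794 ])}
side {'vertical_fov': 49.97791140530704, 'cx': 261.2614439274953, 'cy': 200.96796992413692, 'rvec': array([ 0.57908814, -2.76667561,  0.98919772]), 'tvec': array([0.56735705, 0.07663787, 1.25518445])}
{'vertical_fov': 70.72386852485866, 'cx': 256.4410076397079, 'cy': 191.11319403987807, 'tool_from_camera': array([[ 1.68631253e-03, -9.51393996e-01, -3.07971785e-01,
         7.84878567e-02],
       [ 9.99998514e-01,  1.49390057e-03,  8.60539840e-04,
        -8.79904133e-04],
       [-3.58633211e-04, -3.07972779e-01,  9.51395101e-01,
        -1.41975542e-01],
       [ 0.00000000e+00,  0.00000000e+00,  0.00000000e+00,
         1.00000000e+00]])}
{'clock': 0.1, 'joint_pos': array([-1.26662587e+00,  3.13954774e-01,  4.50881534e-02,  1.30363063e+00,
       -2.22275889e-05,  1.43118943e+00]), 'qvel': array([ 6.95445823e-05, -4.04412074e-05,  1.74837534e-03,  5.87299119e-04,
       -6.31880832e-04, -4.75847215e-04]), 'tau': array([ 1.29622498e-03, -4.81729209e+01,  2.99241811e+01,  1.27795176e-02,
       -1.69966524e-04,  1.06465509e-05]), 'tcp_pos': array([ 0.24671754, -0.51885772,  0.23047948]), 'orientation': array([-8.46671771e-04,  9.75483189e-01,  2.20072315e-01, -8.09748247e-05]), 'wrist_force': array([ 1.06164589, -0.7751905 ,  0.6660982 ]), 'ft_torque': array([ 0.01079488,  0.04331186, -0.01351768]), 'grip_force': 0.0, 'finger_gap': 0.08546067910641501}
```

View pics/top0.png

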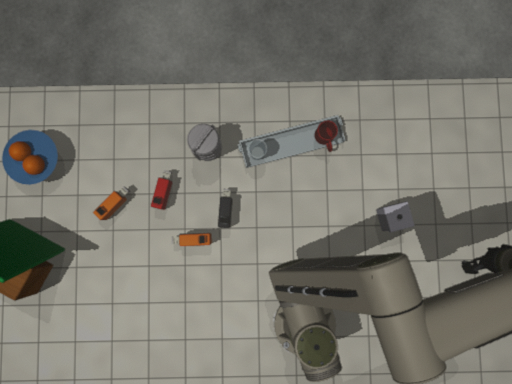

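View pics/side0.png

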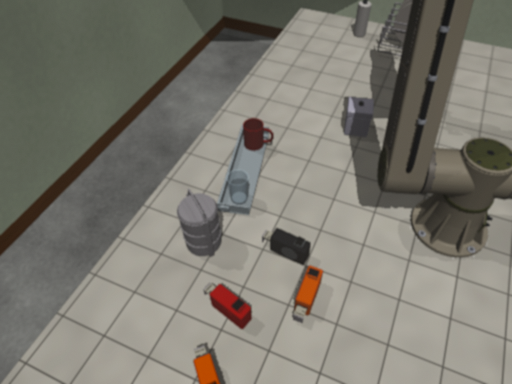

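The top view shows the shelf at about (293,142), mug (326,132), tumbler (259,150), lunch tin (204,142) and caddy (396,217). There are four tape-shaped things: black at (225,209), red at (161,193), and orange at (110,205) and (194,240). Only the black one fits the description (dark). I'll confirm that in an enlarged crop.

```bash
cat > h.py <<'E'
import numpy as np,cv2
from workcell import env
def cam(n):
    c=env.get_calibration(n); f=192/np.tan(np.radians(c["vertical_fov"]/2))
    return f,c["cx"],c["cy"],cv2.Rodrigues(c["rvec"])[0],c["tvec"]
def ray(n,u,v,z):
    f,cx,cy,R,t=cam(n); o=-R.T@t; d=R.T@np.array([(u-cx)/f,(v-cy)/f,1]); return o+d*(z-o[2])/d[2]
def proj(n,p):
    f,cx,cy,R,t=cam(n); q=R@np.array(p)+t; return f*q[0]/q[2]+cx,f*q[1]/q[2]+cy
def wray(u,v,z,s):
    from scipy.spatial.transform import Rotation as Ro
    c=env.get_calibration("wrist"); f=192/np.tan(np.radians(c["vertical_fov"]/2)); T=c["tool_from_camera"]
    q=s["orientation"]; R=Ro.from_quat([q[1],q[2],q[3],q[0]]).as_matrix()
    o=R@T[:3,3]+s["tcp_pos"]; d=R@T[:3,:3]@np.array([(u-c["cx"])/f,(v-c["cy"])/f,1]); return o+d*(z-o[2])/d[2]
def wproj(p,s):
    from scipy.spatial.transform import Rotation as Ro
    c=env.get_calibration("wrist"); f=192/np.tan(np.radians(c["vertical_fov"]/2)); T=c["tool_from_camera"]
    q=s["orientation"]; R=Ro.from_quat([q[1],q[2],q[3],q[0]]).as_matrix()
    x=T[:3,:3].T@(R.T@(np.array(p)-s["tcp_pos"])-T[:3,3]); return f*x[0]/x[2]+c["cx"],f*x[1]/x[2]+c["cy"]
E
python3 - <<'E'
from h import *
im=np.load("top0.npy")
a=cv2.resize(im[110:235,180:355],None,fx=4.5,fy=4.5,interpolation=cv2.INTER_CUBIC)[:,:,::-1]
cv2.imwrite("pics/crop1.png",a); print(a.shape)
for p in [(225,209),(227,190),(240,145),(340,118),(345,138),(246,166)]: print(p,ray("top",*p,0.04 if p[0]>230 or p[1]<200 else .07))
E
```

```text
(562, 788, 3)
(225, 209) [0.41830163 0.27693893 0.07      ]
(227, 190) [0.48843302 0.27072805 0.04      ]
(240, 145) [0.65363707 0.22084572 0.04      ]
(340, 118) [ 0.74826069 -0.15081304  0.04      ]
(345, 138) [ 0.67289726 -0.16655513  0.04      ]
(246, 166) [0.5753649 0.2000454 0.04     ]
```

View pics/crop1.png

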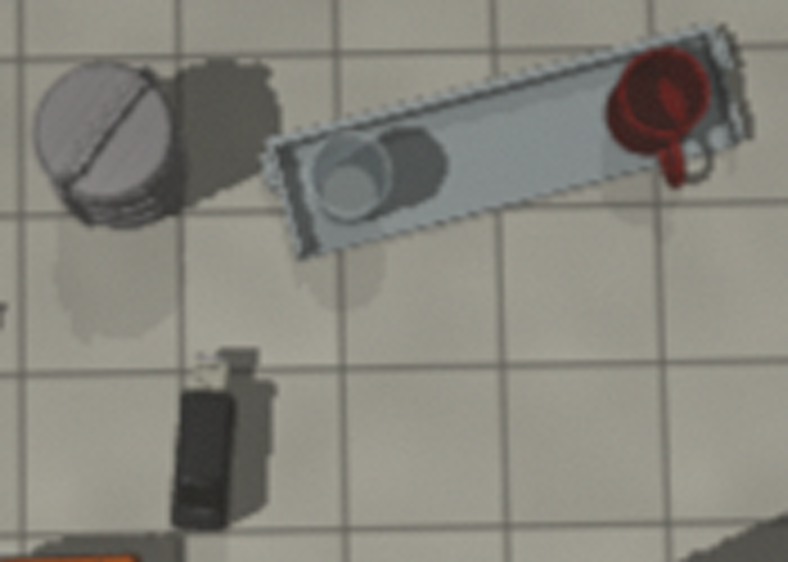

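The crop confirms the black case at crop (205,455), with its hook at (207,370). The red and orange ones are the look-alikes. The gap lies between the tumbler, (350,180), and the mug, (655,100). Next I'll plan a move to a central viewpoint.

```bash
cat >> h.py <<'E'
def yaw(s):
    q=s["orientation"]; return 2*np.degrees(np.arctan2(q[2],q[1]))
def plan(tgt,yt,n,s=None,st=None):
    """rows to go from commanded pose to tgt (m), yaw yt deg, in n rows, rounded"""
    s=s or env.get_state(); p=np.array(s["tcp_pos"])*1e3; y=yaw(s)%360
    if st is not None: p=np.array(st[0])*1e3; y=st[1]%360
    T=np.array(tgt)*1e3; out=[]
    for i in range(n):
        a=np.radians(y); ex=np.array([np.cos(a),np.sin(a),0]); ey=np.array([np.sin(a),-np.cos(a),0])
        d=(T-p)/(n-i); r=[round(float(v),1) for v in (d@ex,d@ey,-d[2])]; w=round(-(yt%360-y)/(n-i),1)
        p=p+r[0]*ex+r[1]*ey-[0,0,r[2]]; y-=w; out.append((r,w))
    for k in range(0,n,5): print("["+", ".join('{"x":%g,"y":%g,"z":%g,"roll":%g}'%(*r,w) for r,w in out[k:k+5])+"]")
E
python3 -c "
from h import *
plan((.45,.02,.25),177,22)"
```

```text
[{"x":18.9,"y":-18.2,"z":-0.9,"roll":-6.9}, {"x":20.9,"y":-15.8,"z":-0.9,"roll":-6.9}, {"x":22.6,"y":-13.1,"z":-0.9,"roll":-6.9}, {"x":24.1,"y":-10.3,"z":-0.9,"roll":-6.9}, {"x":25.1,"y":-7.3,"z":-0.9,"roll":-6.9}]
[{"x":25.8,"y":-4.3,"z":-0.9,"roll":-6.9}, {"x":26.2,"y":-1.1,"z":-0.9,"roll":-6.9}, {"x":26.1,"y":2,"z":-0.9,"roll":-6.9}, {"x":25.7,"y":5.1,"z":-0.9,"roll":-6.9}, {"x":24.9,"y":8.2,"z":-0.9,"roll":-6.9}]
[{"x":23.7,"y":11.1,"z":-0.9,"roll":-6.9}, {"x":22.2,"y":13.9,"z":-0.9,"roll":-6.9}, {"x":20.4,"y":16.4,"z":-0.9,"roll":-6.9}, {"x":18.2,"y":18.8,"z":-0.9,"roll":-6.9}, {"x":15.9,"y":20.8,"z":-0.9,"roll":-6.9}]
[{"x":13.2,"y":22.6,"z":-0.9,"roll":-6.9}, {"x":10.4,"y":24,"z":-0.9,"roll":-6.9}, {"x":7.5,"y":25.1,"z":-0.8,"roll":-6.9}, {"x":4.4,"y":25.8,"z":-0.9,"roll":-6.8}, {"x":1.4,"y":26.1,"z":-0.8,"roll":-6.9}]
[{"x":-1.8,"y":26.1,"z":-0.9,"roll":-6.8}, {"x":-4.9,"y":25.7,"z":-0.8,"roll":-6.9}]
```

Call:
servo_tool(increments=[{"x":19,"y":-18,"z":-1,"roll":-6.9},{"x":21,"y":-16,"z":-1,"roll":-6.9},{"x":22.5,"y":-13,"z":-1,"roll":-6.9},{"x":24,"y":-10,"z":-1,"roll":-6.9},{"x":25,"y":-7,"z":-1,"roll":-6.9}], grip_force=40)

```text
invalid input at $.increments[0]: expected keys grip, x, y, z, roll
```

Call:
servo_tool(increments=[{"x":26,"y":-4,"z":-1,"roll":-6.9},{"x":26,"y":-1,"z":-1,"roll":-6.9},{"x":26,"y":2,"z":-1,"roll":-6.9},{"x":25.5,"y":5,"z":-1,"roll":-6.9},{"x":25,"y":8,"z":-1,"roll":-6.9}])

```text
invalid input at $.increments[0]: expected keys grip, x, y, z, roll
```

Call:
servo_tool(increments=[{"x":23.5,"y":11,"z":-1,"roll":-6.9},{"x":22,"y":14,"z":-1,"roll":-6.9},{"x":20.5,"y":16.5,"z":-1,"roll":-6.9},{"x":18,"y":19,"z":-1,"roll":-6.9},{"x":16,"y":21,"z":-1,"roll":-6.9}])

```text
invalid input at $.increments[0]: expected keys grip, x, y, z, roll
```

Call:
servo_tool(increments=[{"x":13,"y":22.5,"z":-1,"roll":-6.9},{"x":10.5,"y":24,"z":-1,"roll":-6.9},{"x":7.5,"y":25,"z":-1,"roll":-6.9},{"x":4.5,"y":26,"z":-1,"roll":-6.9},{"x":1.5,"y":26,"z":-1,"roll":-6.9}])

```text
invalid input at $.increments[0]: expected keys grip, x, y, z, roll
```

Call:
servo_tool(increments=[{"x":-2,"y":26,"z":-1,"roll":-6.9},{"x":-5,"y":25.5,"z":-1,"roll":-6.9},{"x":0}])

```text
invalid input at $.increments[0]: expected keys grip, x, y, z, roll
```

```bash
python3 - <<'E'
from h import *
s=env.get_state(); im=env.read_camera("wrist"); np.save("w1.npy",im)
import pickle; pickle.dump(s,open("s1.pkl","wb"))
print(s["clock"],s["tcp_pos"],yaw(s)%360,s["joint_pos"])
cv2.imwrite("pics/w1.png",cv2.resize(im[:,:,::-1],None,fx=1.5,fy=1.5))
E
```

```text
0.1 [ 0.24671754 -0.51885772  0.23047948] 25.426570273291993 [-1.26662587e+00  3.13954774e-01  4.50881534e-02  1.30363063e+00
 -2.22275889e-05  1.43118943e+00]
```

View pics/w1.png

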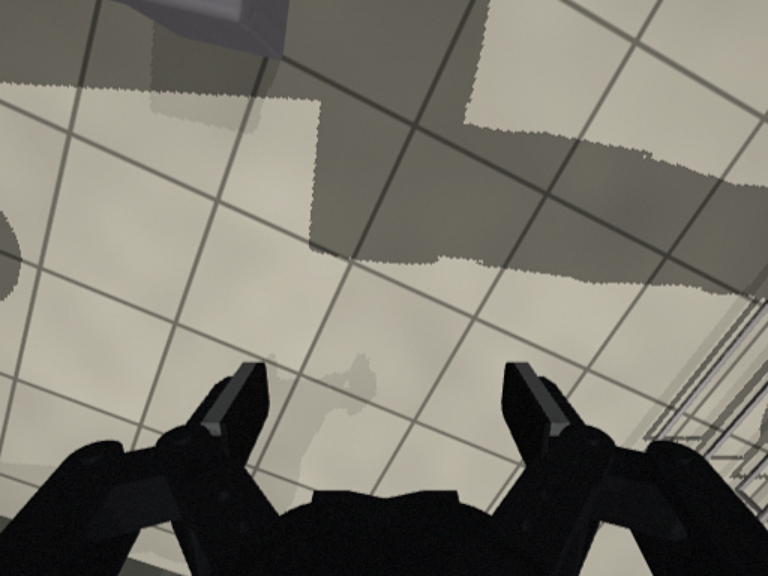

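No motion took place: the rows need every key. This view is still from the start pose and shows the fingers at the bottom and the caddy at the top left. I'll replan to a view right above the shelf.

```bash
sed -i 's/{"x":%g/{"grip":0,"x":%g/' h.py; python3 -c "
from h import *
plan((.64,.03,.28),190,23)"
```

```text
[{"grip":0,"x":25.7,"y":-14.2,"z":-2.1,"roll":-7.2}, {"grip":0,"x":27.3,"y":-10.9,"z":-2.1,"roll":-7.2}, {"grip":0,"x":28.4,"y":-7.4,"z":-2.2,"roll":-7.2}, {"grip":0,"x":29.1,"y":-3.8,"z":-2.1,"roll":-7.1}, {"grip":0,"x":29.4,"y":-0.1,"z":-2.2,"roll":-7.2}]
[{"grip":0,"x":29.1,"y":3.6,"z":-2.1,"roll":-7.1}, {"grip":0,"x":28.5,"y":7.1,"z":-2.2,"roll":-7.2}, {"grip":0,"x":27.4,"y":10.6,"z":-2.1,"roll":-7.1}, {"grip":0,"x":25.8,"y":13.9,"z":-2.2,"roll":-7.2}, {"grip":0,"x":23.9,"y":17.1,"z":-2.1,"roll":-7.1}]
[{"grip":0,"x":21.6,"y":19.9,"z":-2.2,"roll":-7.2}, {"grip":0,"x":18.9,"y":22.4,"z":-2.1,"roll":-7.1}, {"grip":0,"x":16,"y":24.6,"z":-2.2,"roll":-7.2}, {"grip":0,"x":12.8,"y":26.4,"z":-2.1,"roll":-7.1}, {"grip":0,"x":9.4,"y":27.8,"z":-2.2,"roll":-7.2}]
[{"grip":0,"x":5.9,"y":28.8,"z":-2.1,"roll":-7.1}, {"grip":0,"x":2.3,"y":29.3,"z":-2.2,"roll":-7.2}, {"grip":0,"x":-1.4,"y":29.3,"z":-2.1,"roll":-7.1}, {"grip":0,"x":-5,"y":28.9,"z":-2.2,"roll":-7.2}, {"grip":0,"x":-8.6,"y":28.1,"z":-2.1,"roll":-7.1}]
[{"grip":0,"x":-12,"y":26.8,"z":-2.2,"roll":-7.2}, {"grip":0,"x":-15.3,"y":25.1,"z":-2.1,"roll":-7.1}, {"grip":0,"x":-18.3,"y":22.9,"z":-2.2,"roll":-7.2}]
```

Rolling by 7 per row, 23 rows (161°).

Call:
servo_tool(increments=[{"grip":0,"x":26,"y":-14,"z":-2,"roll":-7},{"grip":0,"x":27,"y":-11,"z":-2,"roll":-7},{"grip":0,"x":28,"y":-7,"z":-2,"roll":-7},{"grip":0,"x":29,"y":-4,"z":-2,"roll":-7},{"grip":0,"x":29,"y":0,"z":-2,"roll":-7}], grip_force=40)

```text
clock: 0.57
tcp_pos: [0.3332, -0.4002, 0.2411]
orientation: [-0.0, 0.863, 0.506, 0.0]
wrist_force: [-1.0, -0.4, -0.5]
finger_gap: 0.0856
grip_force: 0.0
```

Call:
servo_tool(increments=[{"grip":0,"x":29,"y":4,"z":-2,"roll":-7},{"grip":0,"x":28,"y":7,"z":-2,"roll":-7},{"grip":0,"x":27,"y":11,"z":-2,"roll":-7},{"grip":0,"x":26,"y":14,"z":-2,"roll":-7},{"grip":0,"x":24,"y":17,"z":-2,"roll":-7}])

```text
clock: 0.98
tcp_pos: [0.4215, -0.2835, 0.2512]
orientation: [-0.0, 0.671, 0.742, -0.0]
wrist_force: [0.7, -0.3, 1.0]
finger_gap: 0.0857
grip_force: 0.0
```

Call:
servo_tool(increments=[{"grip":0,"x":21,"y":20,"z":-2,"roll":-7},{"grip":0,"x":19,"y":22,"z":-2,"roll":-7},{"grip":0,"x":16,"y":25,"z":-2,"roll":-7},{"grip":0,"x":13,"y":26,"z":-2,"roll":-7},{"grip":0,"x":9,"y":28,"z":-2,"roll":-7}])

```text
clock: 1.4
tcp_pos: [0.5109, -0.1678, 0.2612]
orientation: [-0.0, 0.416, 0.909, -0.0]
wrist_force: [-0.4, -0.2, 0.6]
finger_gap: 0.0853
grip_force: 0.0
```

Call:
servo_tool(increments=[{"grip":0,"x":6,"y":29,"z":-2,"roll":-7},{"grip":0,"x":2,"y":29,"z":-2,"roll":-7},{"grip":0,"x":-2,"y":29,"z":-2,"roll":-7},{"grip":0,"x":-5,"y":29,"z":-2,"roll":-7},{"grip":0,"x":-9,"y":28,"z":-2,"roll":-7}])

```text
clock: 1.82
tcp_pos: [0.6028, -0.0535, 0.271]
orientation: [-0.0, 0.124, 0.992, -0.0]
wrist_force: [-0.1, -0.9, 0.5]
finger_gap: 0.0854
grip_force: 0.0
```

Call:
servo_tool(increments=[{"grip":0,"x":-12,"y":27,"z":-2,"roll":-7},{"grip":0,"x":-15,"y":25,"z":-2,"roll":-7},{"grip":0,"x":-18,"y":23,"z":-2,"roll":-7},{"grip":0,"x":0,"y":0,"z":0,"roll":0}])

```text
clock: 2.15
tcp_pos: [0.6593, 0.0179, 0.276]
orientation: [0.0, -0.061, 0.998, 0.001]
wrist_force: [-0.4, -0.5, -0.4]
finger_gap: 0.0856
grip_force: 0.0
```

```bash
cat > snap.py <<'E'
from h import *
import sys,pickle
n=sys.argv[1]
s=env.get_state(); im=env.read_camera("wrist"); np.save(n+".npy",im); pickle.dump(s,open(n+".pkl","wb"))
print(s["clock"],s["tcp_pos"],yaw(s)%360,s["joint_pos"],s["wrist_force"],s["finger_gap"])
cv2.imwrite(f"pics/{n}.png",cv2.resize(im[:,:,::-1],None,fx=1.5,fy=1.5))
E
python3 snap.py w2
```

```text
2.15 [0.65925622 0.01793452 0.27599411] 186.94248021536544 [-0.09512069  0.48582146  0.41137547  1.49642808  0.00155839 -0.21628989] [-0.3740469  -0.51552766 -0.36853712] 0.08556380016836826
```

View pics/w2.png

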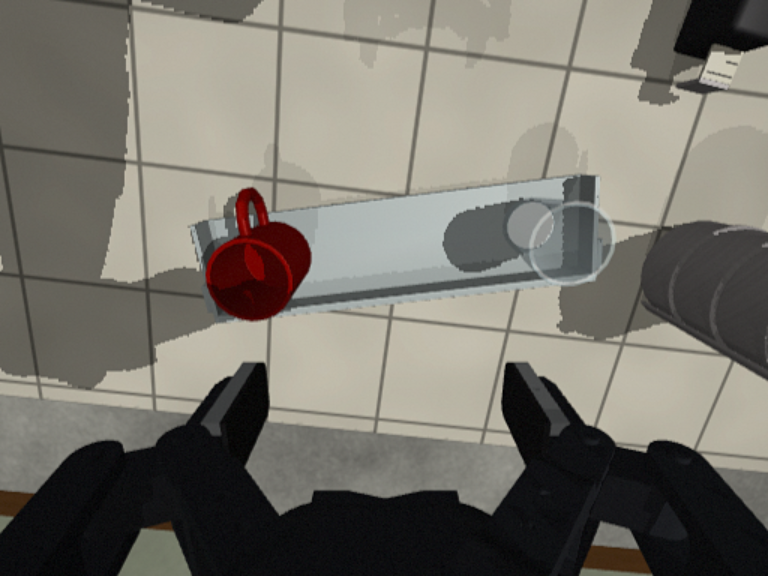

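The wrist view is clear. The mug is at (258,265) with its handle towards the robot, and the tumbler base is at (530,225). The front edge runs (285,212)–(565,178) and the back lip's outer edge (300,313)–(595,280). The tape hook is at the top right, (715,70). Now I'll fit the edges.

```bash
cat > shelf.py <<'E'
from h import *
import pickle
im=np.load("w2.npy"); s=pickle.load(open("w2.pkl","rb"))
g=cv2.GaussianBlur(im,(3,3),0).astype(float)
L=g.mean(2); sat=g[:,:,2]-g[:,:,0]   # blue-red: shelf bluish, counter yellowish
def fit(xs,fy,z,win=9):
    P=[]
    for u in xs:
        c=fy(u); vs=np.arange(int(c-win),int(c+win)); d=np.abs(np.diff(sat[vs,u])); k=d.argmax()
        if 0<k<len(d)-1:
            a,b,e=d[k-1:k+2]; k=k+.5*(a-e)/(a-2*b+e+1e-9)
        P.append(wray(u,vs[0]+k+.5,z,s)[:2])
    P=np.array(P); vx,vy,x0,y0=cv2.fitLine(P.astype(np.float32),cv2.DIST_HUBER,0,1e-4,1e-4).ravel()
    n=np.array([-vy,vx]); 
    if n[0]<0:n=-n
    r=(P-[x0,y0])@n
    print("z",z,"yaw",np.degrees(np.arctan2(n[1],n[0])),"pt",x0,y0,"rms",r.std(),"offset",n@[x0,y0]); return n,np.array([x0,y0])
ln=lambda a,b:(lambda u:(a[1]+(b[1]-a[1])*(u*1.5-a[0])/(b[0]-a[0]))/1.5)
n1,p1=fit(range(215,345),ln((285,212),(565,178)),.010)
n2,p2=fit(range(215,345),ln((300,313),(595,280)),.040)
print("depth",n1@(p2-p1))
print("tumbler base",wray(530/1.5,227/1.5,.01,s),"rim",wray(571/1.5,243/1.5,.1,s)); print("mug rim",wray(252/1.5,279/1.5,.09,s))
for n_,z,p in [("fl",.04,(597,177)),("bl",.04,(603,278)),("fr",.04,(190,226)),("br",.04,(213,322))]: print(n_,wray(p[0]/1.5,p[1]/1.5,z,s))
E
python3 shelf.py
```

```text
z 0.01 yaw 13.878737 pt 0.61085504 0.04699551 rms 0.00023720918733593295 offset 0.60429424
z 0.04 yaw 13.905758 pt 0.709826 0.06422805 rms 0.00020518536390067422 offset 0.7044583
depth 0.10021508
tumbler base [0.63022253 0.16310727 0.01      ] rim [0.62778144 0.16444061 0.1       ]
mug rim [ 0.69228021 -0.08976689  0.09      ]
fl [0.57497062 0.20120963 0.04      ]
bl [0.66657314 0.23373993 0.04      ]
fr [ 0.66449976 -0.1634061   0.04      ]
br [ 0.75949846 -0.14270187  0.04      ]
```

```bash
python3 -c "
from h import *
plan((.425,.278,.25),177,10)"
```

```text
[{"grip":0,"x":20.1,"y":28.7,"z":2.6,"roll":1}, {"grip":0,"x":20.6,"y":28.4,"z":2.6,"roll":1}, {"grip":0,"x":21.1,"y":28,"z":2.6,"roll":1}, {"grip":0,"x":21.6,"y":27.6,"z":2.6,"roll":0.9}, {"grip":0,"x":22,"y":27.3,"z":2.6,"roll":1}]
[{"grip":0,"x":22.5,"y":26.9,"z":2.6,"roll":0.9}, {"grip":0,"x":22.9,"y":26.5,"z":2.6,"roll":1}, {"grip":0,"x":23.4,"y":26.1,"z":2.6,"roll":0.9}, {"grip":0,"x":23.8,"y":25.7,"z":2.6,"roll":1}, {"grip":0,"x":24.3,"y":25.3,"z":2.6,"roll":0.9}]
```

Call:
servo_tool(increments=[{"grip":0,"x":20,"y":28.5,"z":2.5,"roll":1},{"grip":0,"x":20.5,"y":28.5,"z":2.5,"roll":1},{"grip":0,"x":21,"y":28,"z":2.5,"roll":1},{"grip":0,"x":21.5,"y":27.5,"z":2.5,"roll":1},{"grip":0,"x":22,"y":27.5,"z":2.5,"roll":1}])

```text
clock: 2.62
tcp_pos: [0.5397, 0.1451, 0.2643]
orientation: [-0.0, -0.01, 1.0, -0.0]
wrist_force: [0.7, 0.2, 1.1]
finger_gap: 0.0856
grip_force: 0.0
```

Call:
servo_tool(increments=[{"grip":0,"x":22.5,"y":27,"z":2.5,"roll":1},{"grip":0,"x":23,"y":26.5,"z":2.5,"roll":1},{"grip":0,"x":23.5,"y":26,"z":2.5,"roll":1},{"grip":0,"x":24,"y":25.5,"z":2.5,"roll":1},{"grip":0,"x":24.5,"y":25.5,"z":2.5,"roll":1}])

```text
clock: 3.03
tcp_pos: [0.4237, 0.2768, 0.2521]
orientation: [0.0, 0.033, 0.999, -0.0]
wrist_force: [0.3, -0.2, 0.0]
finger_gap: 0.0854
grip_force: 0.0
```

Call:
servo_tool(increments=[{"grip":0,"x":0,"y":0,"z":0,"roll":0},{"grip":0,"x":0,"y":0,"z":0,"roll":0}])

```text
clock: 3.2
tcp_pos: [0.4237, 0.2772, 0.2522]
orientation: [-0.0, 0.03, 1.0, -0.0]
wrist_force: [-0.0, 0.6, 0.5]
finger_gap: 0.0853
grip_force: 0.0
```

```bash
python3 snap.py w3
```

```text
3.2 [0.42370848 0.27723732 0.25224519] 176.52560224476483 [ 4.21063825e-01  1.74671762e-01 -8.36749002e-02  1.31292027e+00
 -5.36699395e-04  4.81703632e-01] [-0.01518874  0.6131768   0.49298294] 0.0853148901912064
```

View pics/w3.png

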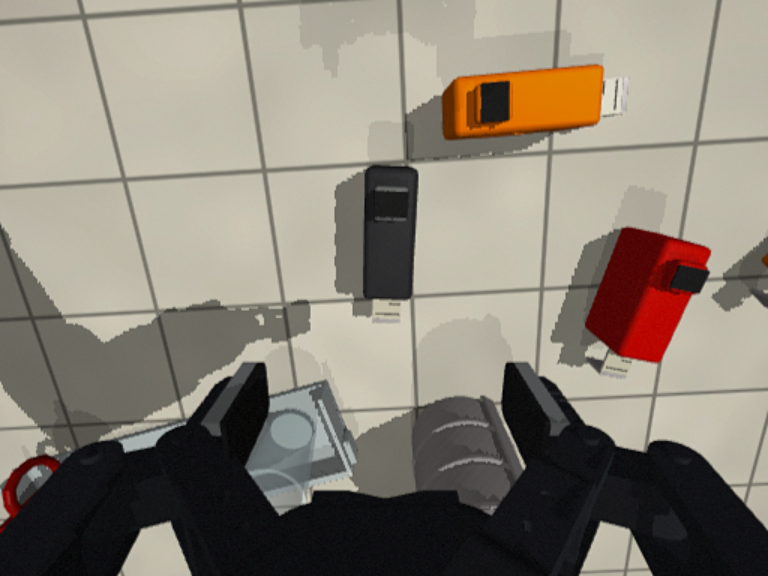

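The dark case is at (390,232), with its hook at (387,310) pointing away from the robot. The orange tape at (523,100) and the red one at (650,295) are the look-alikes and stay clear of the grasp. Now the case pose.

```bash
python3 - <<'E'
from h import *
import pickle
im=np.load("w3.npy"); s=pickle.load(open("w3.pkl","rb"))
m=(im.max(2)<75).astype(np.uint8); m[:, :225]=0; m[:,300:]=0; m[:90]=0; m[215:]=0
m=cv2.morphologyEx(m,cv2.MORPH_CLOSE,np.ones((7,7)))
c=max(cv2.findContours(m,0,cv2.CHAIN_APPROX_NONE)[0],key=cv2.contourArea)[:,0]; print(c.min(0),c.max(0))
P=np.array([wray(u,v,.07,s)[:2] for u,v in c.astype(float)])
r=cv2.minAreaRect((P*1e3).astype(np.float32)); print("rect",r)
def side(sel,name):
    q=P[sel]; vx,vy,x0,y0=cv2.fitLine(q.astype(np.float32),cv2.DIST_HUBER,0,1e-4,1e-4).ravel(); print(name,np.degrees(np.arctan(vy/vx)) ,x0,y0,len(q))
mx=(P[:,0]>.375)&(P[:,0]<.445); med=P[:,1].mean()
side(mx&(P[:,1]>med),"left"); side(mx&(P[:,1]<med),"right")
print("x range",P[:,0].min(),P[:,0].max())
print("hook end",wray(387/1.5,322/1.5,.043,s))
E
```

```text
[236  90] [278 200]
rect ((395.2524719238281, 279.5), (48.05323791503906, 132.5694122314453), 84.74922180175781)
left -5.326253 0.39881456 0.30262402 57
right -4.313978 0.41622418 0.26040864 57
x range 0.33053116096081064 0.4601649529470309
hook end [0.49216986 0.27577382 0.043     ]
```

```bash
python3 -c "
from h import *
import pickle
s=pickle.load(open('w3.pkl','rb'))
for v in (164,166,168,298,300): print(v,wray(390/1.5,v/1.5,.07,s))
plan((.407,.2815,.10),175.2,6)
plan((.407,.2815,.024),175.2,4,st=((.407,.2815,.10),175.2))"
```

```text
164 [0.35057126 0.2860706  0.07      ]
166 [0.35203574 0.28599008 0.07      ]
168 [0.35350446 0.28590933 0.07      ]
298 [0.45904889 0.28010667 0.07      ]
300 [0.46084433 0.28000796 0.07      ]
[{"grip":0,"x":3,"y":0.6,"z":25.4,"roll":0.2}, {"grip":0,"x":3,"y":0.6,"z":25.4,"roll":0.2}, {"grip":0,"x":3,"y":0.6,"z":25.4,"roll":0.2}, {"grip":0,"x":3,"y":0.6,"z":25.4,"roll":0.2}, {"grip":0,"x":3.1,"y":0.6,"z":25.4,"roll":0.2}]
[{"grip":0,"x":3,"y":0.6,"z":25.3,"roll":0.2}]
[{"grip":0,"x":0,"y":0,"z":19,"roll":-0}, {"grip":0,"x":0,"y":0,"z":19,"roll":-0}, {"grip":0,"x":0,"y":0,"z":19,"roll":-0}, {"grip":0,"x":0,"y":0,"z":19,"roll":-0}]
```

Call:
servo_tool(increments=[{"grip":0,"x":3,"y":0.6,"z":25.5,"roll":0.2},{"grip":0,"x":3,"y":0.6,"z":25.5,"roll":0.2},{"grip":0,"x":3,"y":0.6,"z":25.5,"roll":0.2},{"grip":0,"x":3,"y":0.6,"z":25.5,"roll":0.2},{"grip":0,"x":3,"y":0.6,"z":25,"roll":0.2}])

```text
clock: 3.67
tcp_pos: [0.4116, 0.2794, 0.1241]
orientation: [0.0, 0.042, 0.999, -0.0]
wrist_force: [-0.3, -0.1, 0.2]
finger_gap: 0.0855
grip_force: 0.0
```

Call:
servo_tool(increments=[{"grip":0,"x":3,"y":0.6,"z":25,"roll":0.2},{"grip":0,"x":0,"y":0,"z":19,"roll":0},{"grip":0,"x":0,"y":0,"z":19,"roll":0},{"grip":0,"x":0,"y":0,"z":19,"roll":0},{"grip":0,"x":0,"y":0,"z":19,"roll":0}])

```text
clock: 4.08
tcp_pos: [0.4089, 0.2802, 0.0233]
orientation: [0.0, 0.043, 0.999, -0.0]
wrist_force: [-0.5, 0.6, 0.0]
finger_gap: 0.0856
grip_force: 0.0
```

Call:
servo_tool(increments=[{"grip":0,"x":0,"y":0,"z":0,"roll":0},{"grip":0.3,"x":0,"y":0,"z":0,"roll":0},{"grip":1,"x":0,"y":0,"z":0,"roll":0},{"grip":1,"x":0,"y":0,"z":0,"roll":0},{"grip":1,"x":0,"y":0,"z":0,"roll":0}], grip_force=45)

```text
clock: 4.5
tcp_pos: [0.409, 0.2819, 0.0258]
orientation: [0.001, 0.042, 0.999, 0.0]
wrist_force: [3.7, 1.6, -2.4]
finger_gap: 0.0416
grip_force: 46.0
```

Call:
servo_tool(increments=[{"grip":1,"x":0,"y":0,"z":0,"roll":0},{"grip":1,"x":0,"y":0,"z":0,"roll":0},{"grip":1,"x":0,"y":0,"z":0,"roll":0},{"grip":1,"x":0,"y":0,"z":0,"roll":0}])

```text
clock: 4.83
tcp_pos: [0.409, 0.282, 0.0257]
orientation: [0.002, 0.042, 0.999, 0.0]
wrist_force: [1.1, -3.4, 6.5]
finger_gap: 0.0415
grip_force: 47.0
```

```bash
sed -i 's/"grip":0,/"grip":1,/' h.py; python3 -c "
from h import *
s=env.get_state(); p=s['tcp_pos']; print(p,yaw(s)%360)
q=(p[0],p[1],.09); plan(q,yaw(s),3)
a=(.5171,.0022,.09); plan(a,193.9,12,st=(q,yaw(s)))
print(); plan((.6456,.0339,.09),193.9,8,st=(a,193.9))"
```

```text
[0.40902232 0.28197909 0.02571232] 175.2051847566297
[{"grip":1,"x":0,"y":0,"z":-21.4,"roll":-0}, {"grip":1,"x":0,"y":0,"z":-21.4,"roll":-0}, {"grip":1,"x":0,"y":0,"z":-21.5,"roll":-0}]
[{"grip":1,"x":-10.9,"y":-22.5,"z":-0,"roll":-1.6}, {"grip":1,"x":-10.3,"y":-22.8,"z":-0,"roll":-1.6}, {"grip":1,"x":-9.7,"y":-23.1,"z":-0,"roll":-1.5}, {"grip":1,"x":-9,"y":-23.3,"z":-0,"roll":-1.6}, {"grip":1,"x":-8.4,"y":-23.5,"z":-0,"roll":-1.5}]
[{"grip":1,"x":-7.8,"y":-23.7,"z":-0,"roll":-1.6}, {"grip":1,"x":-7.1,"y":-24,"z":-0,"roll":-1.5}, {"grip":1,"x":-6.5,"y":-24.1,"z":-0,"roll":-1.6}, {"grip":1,"x":-5.8,"y":-24.3,"z":-0,"roll":-1.5}, {"grip":1,"x":-5.1,"y":-24.5,"z":-0,"roll":-1.6}]
[{"grip":1,"x":-4.5,"y":-24.6,"z":-0,"roll":-1.5}, {"grip":1,"x":-3.8,"y":-24.7,"z":-0,"roll":-1.6}]

[{"grip":1,"x":-16.5,"y":-0,"z":-0,"roll":-0}, {"grip":1,"x":-16.6,"y":-0,"z":-0,"roll":-0}, {"grip":1,"x":-16.5,"y":-0,"z":-0,"roll":-0}, {"grip":1,"x":-16.6,"y":-0,"z":-0,"roll":-0}, {"grip":1,"x":-16.5,"y":-0,"z":-0,"roll":-0}]
[{"grip":1,"x":-16.6,"y":-0,"z":-0,"roll":-0}, {"grip":1,"x":-16.5,"y":-0,"z":-0,"roll":-0}, {"grip":1,"x":-16.6,"y":-0.1,"z":-0,"roll":-0}]
```

Call:
servo_tool(increments=[{"grip":1,"x":0,"y":0,"z":-15,"roll":0},{"grip":1,"x":0,"y":0,"z":-24,"roll":0},{"grip":1,"x":0,"y":0,"z":-25,"roll":0},{"grip":1,"x":-11,"y":-22.5,"z":0,"roll":-1.6},{"grip":1,"x":-10,"y":-23,"z":0,"roll":-1.6}])

```text
clock: 5.25
tcp_pos: [0.4263, 0.236, 0.0899]
orientation: [0.002, 0.011, 1.0, 0.001]
wrist_force: [-0.1, -0.4, -5.2]
finger_gap: 0.0415
grip_force: 47.4
```

Call:
servo_tool(increments=[{"grip":1,"x":-10,"y":-23,"z":0,"roll":-1.6},{"grip":1,"x":-9,"y":-23,"z":0,"roll":-1.6},{"grip":1,"x":-8.5,"y":-23.5,"z":0,"roll":-1.5},{"grip":1,"x":-8,"y":-23.5,"z":0,"roll":-1.6},{"grip":1,"x":-7,"y":-24,"z":0,"roll":-1.5}])

```text
clock: 5.67
tcp_pos: [0.4708, 0.1182, 0.0879]
orientation: [-0.001, -0.055, 0.998, 0.0]
wrist_force: [-0.0, -0.1, -4.7]
finger_gap: 0.0412
grip_force: 47.3
```

Call:
servo_tool(increments=[{"grip":1,"x":-6.5,"y":-24,"z":0,"roll":-1.6},{"grip":1,"x":-6,"y":-24.5,"z":0,"roll":-1.5},{"grip":1,"x":-5,"y":-24.5,"z":0,"roll":-1.6},{"grip":1,"x":-4.5,"y":-24.5,"z":0,"roll":-1.5},{"grip":1,"x":-4,"y":-24.5,"z":0,"roll":-1.5}])

```text
clock: 6.08
tcp_pos: [0.5162, 0.0021, 0.0878]
orientation: [-0.001, -0.122, 0.993, 0.0]
wrist_force: [-1.1, -0.4, -4.8]
finger_gap: 0.0416
grip_force: 47.3
```

Call:
servo_tool(increments=[{"grip":1,"x":-8,"y":0,"z":0,"roll":0},{"grip":1,"x":-16,"y":0,"z":0,"roll":0},{"grip":1,"x":-10,"y":0,"z":0,"roll":0},{"grip":1,"x":0,"y":0,"z":0,"roll":0}])

```text
clock: 6.42
tcp_pos: [0.5515, 0.0115, 0.088]
orientation: [0.001, -0.121, 0.993, 0.0]
wrist_force: [0.2, 1.1, -5.1]
finger_gap: 0.0414
grip_force: 47.5
```

```bash
python3 -c "
from h import *
s=env.get_state(); print(s['clock'],s['tcp_pos'],yaw(s)%360,s['finger_gap'],s['wrist_force'])
plan((.6456,.0339,s['tcp_pos'][2]),193.9,6)"
```

```text
6.4167 [0.5514539  0.01148464 0.08803125] 193.93217272454874 0.041388998532768353 [ 0.2484871   1.0792417  -5.05111112]
[{"grip":1,"x":-16.1,"y":-0.2,"z":-0,"roll":0}, {"grip":1,"x":-16.1,"y":-0.1,"z":-0,"roll":0}, {"grip":1,"x":-16.1,"y":-0.2,"z":-0,"roll":0}, {"grip":1,"x":-16.2,"y":-0.1,"z":-0,"roll":0}, {"grip":1,"x":-16.1,"y":-0.2,"z":-0,"roll":0}]
[{"grip":1,"x":-16.2,"y":-0.1,"z":-0,"roll":0}]
```

Call:
servo_tool(increments=[{"grip":1,"x":-16,"y":0,"z":0,"roll":0},{"grip":1,"x":-20,"y":0,"z":0,"roll":0},{"grip":1,"x":-20,"y":-0.5,"z":0,"roll":0},{"grip":1,"x":-20,"y":-0.5,"z":0,"roll":0},{"grip":1,"x":-20,"y":0,"z":0,"roll":0}])

```text
clock: 6.83
tcp_pos: [0.6426, 0.034, 0.0876]
orientation: [-0.001, -0.121, 0.993, 0.0]
wrist_force: [-0.7, 0.1, -4.9]
finger_gap: 0.0416
grip_force: 47.6
```

Call:
servo_tool(increments=[{"grip":1,"x":-1,"y":0,"z":0,"roll":0},{"grip":1,"x":0,"y":0,"z":0,"roll":0},{"grip":1,"x":0,"y":0,"z":0,"roll":0}])

```text
clock: 7.08
tcp_pos: [0.6425, 0.0339, 0.0874]
orientation: [-0.001, -0.122, 0.993, 0.0]
wrist_force: [-0.0, -0.1, -5.6]
finger_gap: 0.0413
grip_force: 47.5
```

```bash
cat > look.py <<'E'
from h import *
import sys
n=sys.argv[1]; s=env.get_state(); print(s['clock'],s['tcp_pos'],yaw(s)%360,s['finger_gap'],s['wrist_force'])
w=env.read_camera("wrist"); d=env.read_camera("side"); t=env.read_camera("top")
np.savez(n+".npz",w=w,d=d,t=t)
a=cv2.resize(d[80:230,190:320],(520,600),interpolation=cv2.INTER_CUBIC)
b=cv2.resize(w[90:384,140:400],(280,316)); c=cv2.resize(t[100:180,230:360],(280,172),interpolation=cv2.INTER_CUBIC)
r=np.zeros((600,280,3),np.uint8); r[:316]=b; r[330:502]=c
cv2.imwrite(f"pics/{n}.png",np.hstack([a,r])[:,:,::-1])
E
python3 look.py l1
```

```text
7.0833 [0.64245365 0.03388633 0.08738001] 193.95876432354672 0.04129625568071566 [-0.03207136 -0.08894924 -5.59570545]
```

View pics/l1.png

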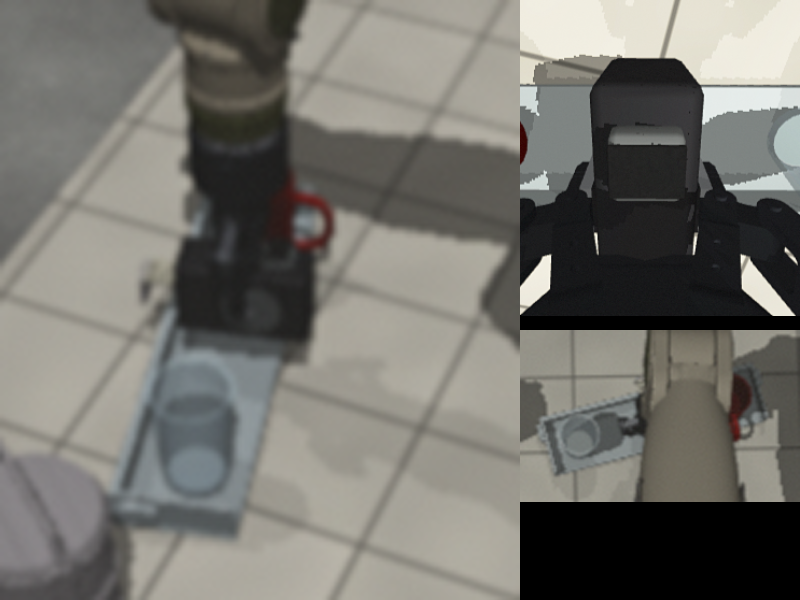

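Hover view: the hook sticks out beyond the lip at crop (150,285), which is side pixel (227,151). The case is square to the shelf edges in the wrist inset, and the mug and tumbler are clear. Next I'll compare predicted and observed hook pixels.

```bash
python3 - <<'E'
from h import *
n=np.array([.9708,.24]);t=np.array([-.24,.9708])
P=lambda a,b,z:(*(a*n+b*t),z)
S=lambda p:tuple(np.round((np.array(proj("side",p))-[190,80])*4).astype(int))
im=np.load("l1.npz")["d"]
s=env.get_state(); a0=n@s["tcp_pos"][:2]; t0=t@s["tcp_pos"][:2]; print(a0,t0)
u=s["tcp_pos"][2]-.0257; c=a0-.0025
for nm,p in dict(hook_in_bot=P(c+.081,t0+.013,u+.016),hook_out_bot=P(c+.085,t0+.013,u+.016),hook_out_top=P(c+.085,t0+.013,u+.045),hook_out_bot_r=P(c+.085,t0-.013,u+.016),case_front_low=P(c+.055,t0+.021,u),case_back_low=P(c-.055,t0+.021,u),lip=P(.7043,t0+.013,.04),lipend=P(.7043,.05,.04)).items(): print(nm,S(p))
cv2.imwrite("pics/l1z.png",cv2.resize(im[125:185,210:275],None,fx=9,fy=9,interpolation=cv2.INTER_CUBIC)[:,:,::-1])
E
```

```text
0.6320525426462614 -0.12175864125000531
hook_in_bot (np.int64(145), np.int64(304))
hook_out_bot (np.int64(140), np.int64(303))
hook_out_top (np.int64(137), np.int64(277))
hook_out_bot_r (np.int64(147), np.int64(281))
case_front_low (np.int64(175), np.int64(328))
case_back_low (np.int64(308), np.int64(344))
lip (np.int64(156), np.int64(338))
lipend (np.int64(110), np.int64(483))
```

View pics/l1z.png

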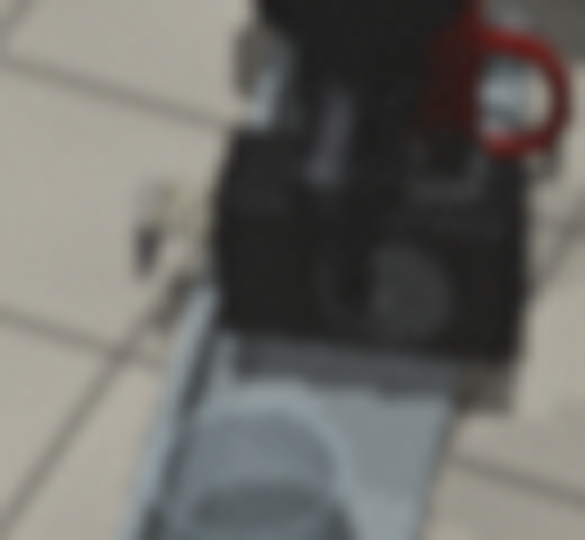

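The zoom shows the hook bottom at crop (147,270) and the case's lower front corner at (215,325). Both are within 1 px of the prediction, so the hook is about 6 mm past the lip. I'll go 2 mm further and lower.

Call:
servo_tool(increments=[{"grip":1,"x":-2,"y":0,"z":0,"roll":0},{"grip":1,"x":0,"y":0,"z":12,"roll":0},{"grip":1,"x":0,"y":0,"z":14,"roll":0},{"grip":1,"x":0,"y":0,"z":12,"roll":0},{"grip":1,"x":0,"y":0,"z":6,"roll":0}])

```text
clock: 7.65
tcp_pos: [0.6447, 0.0339, 0.0425]
orientation: [-0.001, -0.121, 0.993, 0.0]
wrist_force: [-0.4, -0.6, -5.2]
finger_gap: 0.0418
grip_force: 47.6
```

Call:
servo_tool(increments=[{"grip":1,"x":0,"y":0,"z":2,"roll":0},{"grip":1,"x":0,"y":0,"z":1,"roll":0},{"grip":1,"x":0,"y":0,"z":0,"roll":0},{"grip":1,"x":0,"y":0,"z":0,"roll":0}])

```text
clock: 7.98
tcp_pos: [0.6466, 0.0339, 0.042]
orientation: [0.001, -0.121, 0.993, -0.0]
wrist_force: [-0.9, -0.5, -5.1]
finger_gap: 0.0416
grip_force: 47.6
```

Call:
servo_tool(increments=[{"grip":1,"x":0,"y":0,"z":3,"roll":0},{"grip":1,"x":0,"y":0,"z":0,"roll":0},{"grip":1,"x":5,"y":0,"z":0,"roll":0},{"grip":1,"x":5,"y":0,"z":0,"roll":0},{"grip":1,"x":5,"y":0,"z":0,"roll":0}])

```text
clock: 8.4
tcp_pos: [0.6312, 0.0303, 0.0384]
orientation: [0.0, -0.121, 0.993, -0.0]
wrist_force: [1.2, 0.3, -5.3]
finger_gap: 0.0414
grip_force: 47.5
```

Call:
servo_tool(increments=[{"grip":1,"x":5,"y":0,"z":0,"roll":0},{"grip":1,"x":5,"y":0,"z":0,"roll":0},{"grip":1,"x":0,"y":0,"z":0,"roll":0},{"grip":1,"x":0,"y":0,"z":0,"roll":0}])

```text
clock: 8.73
tcp_pos: [0.6217, 0.0279, 0.0386]
orientation: [0.0, -0.121, 0.993, 0.0]
wrist_force: [1.8, 0.8, -5.1]
finger_gap: 0.0416
grip_force: 47.5
```

```bash
cat >> h.py <<'E'
def at():
    s=env.get_state(); n=np.array([.9708,.24]);t=np.array([-.24,.9708]); p=s["tcp_pos"]
    print("clk %.2f a %.4f t %.4f z %.4f yaw %.2f gap %.4f"%(s["clock"],n@p[:2],t@p[:2],p[2],yaw(s)%360,s["finger_gap"]),"F_a %.2f F_t %.2f Fz %.2f"%(n@s["wrist_force"][:2],t@s["wrist_force"][:2],s["wrist_force"][2]),s["ft_torque"],s["orientation"])
E
python3 -c "
from h import *
at()"; python3 look.py l2; python3 -c "
import cv2,numpy as np
im=np.load('l2.npz')['d']
cv2.imwrite('pics/l2z.png',cv2.resize(im[115:195,205:285],None,fx=7,fy=7,interpolation=cv2.INTER_CUBIC)[:,:,::-1])"
```

```text
clk 8.73 a 0.6102 t -0.1221 z 0.0386 yaw 193.92 gap 0.0416 F_a 1.89 F_t 0.36 Fz -5.12 [ 0.15191358 -0.29751112  0.09624597] [ 2.87047737e-04 -1.21202780e-01  9.92627727e-01  7.11316504e-06]
8.7333 [0.62166476 0.02790375 0.03855339] 193.92304753337714 0.04155994133191902 [ 1.75063989  0.80666998 -5.1201658 ]
```

View pics/l2z.png

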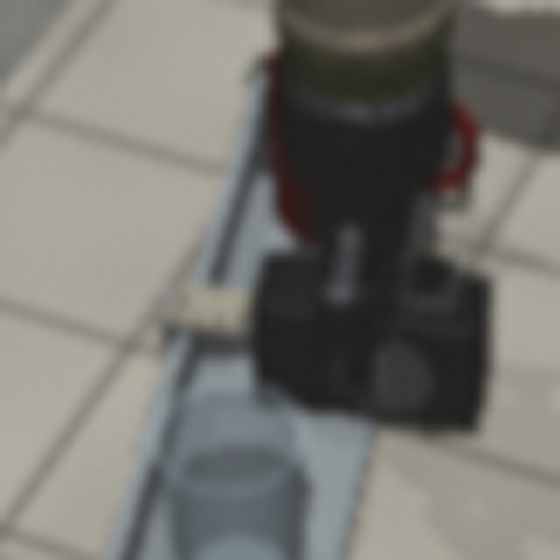

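The hook has caught: the blade spans from the case at (250,310) over the lip at (185,320), and the spring shows as +1.9 N. Now I pull back off the front edge.

Call:
servo_tool(increments=[{"grip":1,"x":6,"y":0,"z":0,"roll":0},{"grip":1,"x":6,"y":0,"z":0,"roll":0},{"grip":1,"x":6,"y":0,"z":0,"roll":0},{"grip":1,"x":6,"y":0,"z":0,"roll":0},{"grip":1,"x":6,"y":0,"z":0,"roll":0}])

```text
clock: 9.3
tcp_pos: [0.592, 0.0206, 0.0385]
orientation: [0.0, -0.121, 0.993, -0.0]
wrist_force: [1.9, 1.1, -3.9]
finger_gap: 0.0416
grip_force: 47.6
```

Call:
servo_tool(increments=[{"grip":1,"x":6,"y":0,"z":0,"roll":0},{"grip":1,"x":6,"y":0,"z":0,"roll":0},{"grip":1,"x":6,"y":0,"z":0,"roll":0},{"grip":1,"x":6,"y":0,"z":0,"roll":0},{"grip":1,"x":6,"y":0,"z":0,"roll":0}])

```text
clock: 9.72
tcp_pos: [0.5631, 0.0134, 0.0384]
orientation: [0.0, -0.121, 0.993, 0.0]
wrist_force: [2.6, 1.7, -3.0]
finger_gap: 0.0418
grip_force: 47.5
```

Call:
servo_tool(increments=[{"grip":1,"x":3,"y":0,"z":0,"roll":0},{"grip":1,"x":0,"y":0,"z":0,"roll":0},{"grip":1,"x":0,"y":0,"z":0,"roll":0}])

```text
clock: 9.97
tcp_pos: [0.5606, 0.0128, 0.0384]
orientation: [0.0, -0.121, 0.993, 0.0]
wrist_force: [1.8, 2.4, -4.4]
finger_gap: 0.0418
grip_force: 47.5
```

```bash
python3 -c "
from h import *
at()"
```

```text
clk 9.97 a 0.5473 t -0.1221 z 0.0384 yaw 193.93 gap 0.0418 F_a 2.29 F_t 1.92 Fz -4.40 [ 0.3744698  -0.52754291  0.17648997] [ 1.53128722e-04 -1.21252509e-01  9.92621682e-01  4.84961118e-05]
```

Call:
servo_tool(increments=[{"grip":1,"x":1,"y":0,"z":0,"roll":0},{"grip":1,"x":0,"y":0,"z":4,"roll":0},{"grip":1,"x":0,"y":0,"z":4,"roll":0},{"grip":1,"x":0,"y":0,"z":3,"roll":0},{"grip":1,"x":0,"y":0,"z":0,"roll":0}])

```text
clock: 10.38
tcp_pos: [0.5591, 0.0124, 0.0263]
orientation: [-0.001, -0.121, 0.993, -0.0]
wrist_force: [2.2, -0.1, -3.7]
finger_gap: 0.0417
grip_force: 47.7
```

Call:
servo_tool(increments=[{"grip":1,"x":0,"y":0,"z":0.7,"roll":0},{"grip":1,"x":0,"y":0,"z":0.7,"roll":0},{"grip":1,"x":0,"y":0,"z":0,"roll":0},{"grip":1,"x":0,"y":0,"z":0,"roll":0}])

```text
clock: 10.72
tcp_pos: [0.5597, 0.0125, 0.0259]
orientation: [0.0, -0.121, 0.993, -0.0]
wrist_force: [3.0, 0.8, -4.7]
finger_gap: 0.0419
grip_force: 47.6
```

```bash
python3 -c "
from h import *
at()"
```

```text
clk 10.72 a 0.5463 t -0.1222 z 0.0259 yaw 193.92 gap 0.0419 F_a 3.07 F_t 0.08 Fz -4.69 [ 0.10441273 -0.52183789 -0.02049283] [ 5.39750372e-05 -1.21202201e-01  9.92627833e-01 -9.25246130e-05]
```

Call:
servo_tool(increments=[{"grip":1,"x":0,"y":0,"z":0.6,"roll":0},{"grip":1,"x":0,"y":0,"z":0,"roll":0},{"grip":1,"x":0,"y":0,"z":0,"roll":0}])

```text
clock: 10.97
tcp_pos: [0.5598, 0.0125, 0.0258]
orientation: [0.0, -0.121, 0.993, -0.0]
wrist_force: [-0.1, -0.6, 2.2]
finger_gap: 0.0419
grip_force: 48.0
```

Call:
servo_tool(increments=[{"grip":1,"x":0,"y":0,"z":0.5,"roll":0},{"grip":1,"x":0,"y":0,"z":0,"roll":0},{"grip":1,"x":0,"y":0,"z":0,"roll":0}])

```text
clock: 11.22
tcp_pos: [0.5598, 0.0125, 0.0258]
orientation: [0.0, -0.121, 0.993, -0.0]
wrist_force: [-1.2, 0.3, 5.7]
finger_gap: 0.0418
grip_force: 48.7
```

Call:
servo_tool(increments=[{"grip":1,"x":-1,"y":0,"z":-0.5,"roll":0},{"grip":1,"x":-1,"y":0,"z":0,"roll":0},{"grip":1,"x":-1,"y":0,"z":0,"roll":0},{"grip":1,"x":0,"y":0,"z":0,"roll":0}])

```text
clock: 11.55
tcp_pos: [0.5618, 0.013, 0.0258]
orientation: [-0.001, -0.121, 0.993, -0.0]
wrist_force: [-3.1, -1.6, 6.6]
finger_gap: 0.0413
grip_force: 48.7
```

Call:
servo_tool(increments=[{"grip":1,"x":-1,"y":0,"z":0,"roll":0},{"grip":1,"x":0,"y":0,"z":0,"roll":0},{"grip":1,"x":0,"y":0,"z":0,"roll":0}])

```text
clock: 11.8
tcp_pos: [0.5627, 0.0132, 0.0258]
orientation: [-0.001, -0.121, 0.993, -0.0]
wrist_force: [-3.3, -1.9, 7.5]
finger_gap: 0.0413
grip_force: 48.7
```

Call:
servo_tool(increments=[{"grip":1,"x":-1,"y":0,"z":0,"roll":0},{"grip":1,"x":0,"y":0,"z":0,"roll":0},{"grip":1,"x":0,"y":0,"z":0,"roll":0}])

```text
clock: 12.05
tcp_pos: [0.5637, 0.0134, 0.0258]
orientation: [-0.001, -0.121, 0.993, -0.0]
wrist_force: [-3.5, -1.8, 7.3]
finger_gap: 0.0419
grip_force: 48.7
```

```bash
python3 -c "
from h import *
at()"
```

```text
clk 12.05 a 0.5504 t -0.1222 z 0.0258 yaw 193.92 gap 0.0419 F_a -3.81 F_t -0.86 Fz 7.25 [0.07196323 0.3850191  0.04698333] [-6.94035796e-04 -1.21164516e-01  9.92632153e-01 -2.94501075e-04]
```

Still sliding freely, with a steady drag of about -3.5 N. I'll keep advancing in small steps.

Call:
servo_tool(increments=[{"grip":1,"x":-1,"y":0,"z":-0.2,"roll":0},{"grip":1,"x":0,"y":0,"z":0,"roll":0},{"grip":1,"x":0,"y":0,"z":0,"roll":0}])

```text
clock: 12.3
tcp_pos: [0.5649, 0.0137, 0.0258]
orientation: [-0.0, -0.121, 0.993, -0.0]
wrist_force: [-2.8, -1.4, 5.6]
finger_gap: 0.0416
grip_force: 48.7
```

Call:
servo_tool(increments=[{"grip":1,"x":-0.7,"y":0,"z":0,"roll":0},{"grip":1,"x":0,"y":0,"z":0,"roll":0},{"grip":1,"x":0,"y":0,"z":0,"roll":0}])

```text
clock: 12.55
tcp_pos: [0.5649, 0.0137, 0.0258]
orientation: [-0.001, -0.121, 0.993, -0.0]
wrist_force: [-5.2, -1.4, 7.8]
finger_gap: 0.0418
grip_force: 48.9
```

Call:
servo_tool(increments=[{"grip":1,"x":-0.7,"y":0,"z":0,"roll":0},{"grip":1,"x":0,"y":0,"z":0,"roll":0},{"grip":1,"x":0,"y":0,"z":0,"roll":0}])

```text
clock: 12.8
tcp_pos: [0.565, 0.0138, 0.0258]
orientation: [-0.002, -0.121, 0.993, -0.0]
wrist_force: [-6.2, -2.7, 10.2]
finger_gap: 0.0418
grip_force: 49.0
```

```bash
python3 -c "
from h import *
at()"
```

```text
clk 12.80 a 0.5518 t -0.1222 z 0.0258 yaw 193.91 gap 0.0418 F_a -6.62 F_t -1.09 Fz 10.17 [-0.19548108  0.91257238  0.16122677] [-1.64712358e-03 -1.21075286e-01  9.92641846e-01 -4.76596001e-04]
```

The case stopped at a = 0.5518, exactly where predicted, with the force rising, so it is snug against the edge. Now I release and go up.

Call:
servo_tool(increments=[{"grip":1,"x":0,"y":0,"z":-0.4,"roll":0},{"grip":1,"x":0,"y":0,"z":0,"roll":0},{"grip":0.4,"x":0,"y":0,"z":0,"roll":0},{"grip":0.2,"x":0,"y":0,"z":0,"roll":0},{"grip":0,"x":0,"y":0,"z":0,"roll":0}])

```text
clock: 13.22
tcp_pos: [0.5669, 0.0143, 0.0256]
orientation: [-0.0, -0.121, 0.993, -0.0]
wrist_force: [1.2, -0.4, -0.4]
finger_gap: 0.0735
grip_force: 0.0
```

Call:
servo_tool(increments=[{"grip":0,"x":0,"y":0,"z":0,"roll":0},{"grip":0,"x":0,"y":0,"z":0,"roll":0},{"grip":0,"x":0,"y":0,"z":-10,"roll":0},{"grip":0,"x":0,"y":0,"z":-25,"roll":0},{"grip":0,"x":0,"y":0,"z":-35,"roll":0}])

```text
clock: 13.63
tcp_pos: [0.5643, 0.0146, 0.0944]
orientation: [-0.003, -0.121, 0.993, 0.001]
wrist_force: [1.1, 0.0, 0.0]
finger_gap: 0.0855
grip_force: 0.0
```

Call:
servo_tool(increments=[{"grip":0,"x":0,"y":0,"z":-35,"roll":0},{"grip":0,"x":0,"y":0,"z":-35,"roll":0},{"grip":0.5,"x":0,"y":0,"z":-35,"roll":0},{"grip":1,"x":0,"y":0,"z":0,"roll":0},{"grip":1,"x":0,"y":0,"z":0,"roll":0}])

```text
clock: 14.05
tcp_pos: [0.5686, 0.0142, 0.2044]
orientation: [0.003, -0.121, 0.993, -0.001]
wrist_force: [-0.3, 0.5, 0.1]
finger_gap: 0.0515
grip_force: 0.0
```

```bash
python3 -c "
from h import *
at()"; python3 snap.py w4
```

```text
clk 14.05 a 0.5554 t -0.1227 z 0.2044 yaw 193.93 gap 0.0515 F_a -0.15 F_t 0.57 Fz 0.06 [-0.01767258 -0.01912808 -0.0125632 ] [ 3.14471025e-03 -1.21292973e-01  9.92611444e-01 -8.04071577e-04]
14.05 [0.56862756 0.01416297 0.20440383] 193.93353299928054 [-1.16168251e-01  3.04408075e-01 -3.21857413e-02  1.22771125e+00
 -8.15706857e-05 -3.59354543e-01] [-0.27881792  0.51691443  0.05661298] 0.05152315942492428
```

View pics/w4.png

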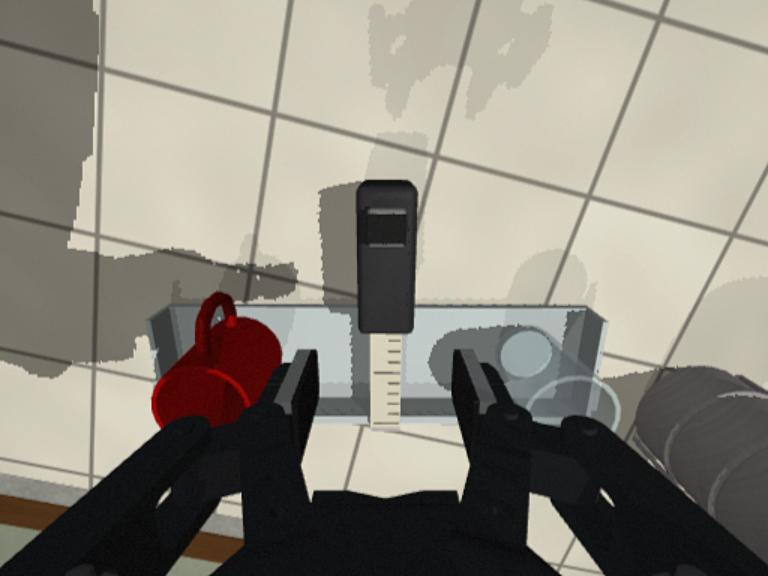

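The blade is taut from the case over the lip, at (385,425), and the case is square with its front over the shelf's front edge. Mug and tumbler are undisturbed. The key is at (386,229).

```bash
sed -i 's/print("clk/print("clk/' h.py; python3 - <<'E'
from h import *
import pickle
im=np.load("w4.npy"); s=pickle.load(open("w4.pkl","rb"))
n=np.array([.9708,.24]);t=np.array([-.24,.9708])
for u,v,z,nm in [(386,229,.0835,"key"),(386,182,.07,"rear"),(386,331,.07,"front"),(358,270,.07,"R"),(416,270,.07,"L")]:
    p=wray(u/1.5,v/1.5,z,s)[:2]; print(nm,"a %.4f t %.4f"%(n@p,t@p))
k=.5213*n-.1222*t; print(k, s["tcp_pos"])
plan((*k,.13),193.9,5); plan((*k,.090),193.9,4,st=((*k,.13),193.9))
E
```

```text
key a 0.5222 t -0.1214
rear a 0.4934 t -0.1215
front a 0.6007 t -0.1211
R a 0.5538 t -0.1411
L a 0.5536 t -0.1001
[0.53540604 0.00648024] [0.56862756 0.01416297 0.20440383]
[{"grip":1,"x":6.6,"y":0,"z":14.4,"roll":0}, {"grip":1,"x":6.6,"y":0,"z":14.4,"roll":0}, {"grip":1,"x":6.6,"y":0,"z":14.5,"roll":0}, {"grip":1,"x":6.5,"y":0.1,"z":14.4,"roll":0}, {"grip":1,"x":6.6,"y":0,"z":14.5,"roll":0}]
[{"grip":1,"x":0,"y":0,"z":10,"roll":-0}, {"grip":1,"x":0,"y":0,"z":10,"roll":-0}, {"grip":1,"x":0,"y":0,"z":10,"roll":-0}, {"grip":1,"x":0,"y":0,"z":10,"roll":-0}]
```

Call:
servo_tool(increments=[{"grip":1,"x":6,"y":0,"z":14,"roll":0},{"grip":1,"x":6.5,"y":0,"z":14,"roll":0},{"grip":1,"x":6.5,"y":0,"z":14,"roll":0},{"grip":1,"x":6.5,"y":0,"z":14,"roll":0},{"grip":1,"x":6,"y":0,"z":14,"roll":0}])

```text
clock: 14.52
tcp_pos: [0.5343, 0.0069, 0.1284]
orientation: [-0.002, -0.121, 0.993, 0.0]
wrist_force: [-0.1, 0.1, -0.2]
finger_gap: 0.0002
grip_force: 0.0
```

Call:
servo_tool(increments=[{"grip":1,"x":0,"y":0,"z":10,"roll":0},{"grip":1,"x":0,"y":0,"z":10,"roll":0},{"grip":1,"x":0,"y":0,"z":10,"roll":0},{"grip":1,"x":0,"y":0,"z":0,"roll":0},{"grip":1,"x":0,"y":0,"z":0,"roll":0}])

```text
clock: 14.93
tcp_pos: [0.5361, 0.0068, 0.1002]
orientation: [-0.001, -0.121, 0.993, 0.0]
wrist_force: [0.4, 0.5, 0.5]
finger_gap: -0.0001
grip_force: 0.0
```

```bash
python3 -c "
from h import *
at()"
```

```text
clk 14.93 a 0.5221 t -0.1220 z 0.1002 yaw 193.93 gap -0.0001 F_a 0.55 F_t 0.39 Fz 0.47 [0.09475637 0.03601728 0.00110408] [-6.25660751e-04 -1.21283060e-01  9.92617757e-01  1.27242047e-04]
```

Call:
servo_tool(increments=[{"grip":1,"x":0,"y":0,"z":8,"roll":0},{"grip":1,"x":0,"y":0,"z":6,"roll":0},{"grip":1,"x":0,"y":0,"z":2,"roll":0},{"grip":1,"x":0,"y":0,"z":1.5,"roll":0},{"grip":1,"x":0,"y":0,"z":1,"roll":0}])

```text
clock: 15.35
tcp_pos: [0.5362, 0.0067, 0.0822]
orientation: [-0.0, -0.121, 0.993, -0.0]
wrist_force: [-0.2, 0.3, -0.8]
finger_gap: 0.0001
grip_force: 0.0
```

Call:
servo_tool(increments=[{"grip":1,"x":0,"y":0,"z":1,"roll":0},{"grip":1,"x":0,"y":0,"z":1,"roll":0},{"grip":1,"x":0,"y":0,"z":1,"roll":0},{"grip":1,"x":0,"y":0,"z":0.5,"roll":0},{"grip":1,"x":0,"y":0,"z":0,"roll":0}])

```text
clock: 15.77
tcp_pos: [0.5363, 0.0067, 0.0791]
orientation: [0.0, -0.121, 0.993, -0.0]
wrist_force: [-1.9, -0.3, 4.6]
finger_gap: -0.0005
grip_force: 1.8
```

```bash
python3 -c "
from h import *
at()"
```

```text
clk 15.77 a 0.5222 t -0.1222 z 0.0791 yaw 193.93 gap -0.0005 F_a -1.87 F_t 0.14 Fz 4.56 [ 0.02228623  0.37503071 -0.01698669] [ 1.28513459e-04 -1.21254787e-01  9.92621404e-01 -9.39594603e-05]
```

Call:
servo_tool(increments=[{"grip":1,"x":0,"y":0,"z":0.6,"roll":0},{"grip":1,"x":0,"y":0,"z":0.6,"roll":0},{"grip":1,"x":0,"y":0,"z":0,"roll":0}])

```text
clock: 16.02
tcp_pos: [0.5363, 0.0067, 0.0777]
orientation: [0.0, -0.121, 0.993, -0.0]
wrist_force: [-1.6, -0.4, 2.9]
finger_gap: 0.0001
grip_force: 1.7
```

Call:
servo_tool(increments=[{"grip":1,"x":0,"y":0,"z":0.6,"roll":0},{"grip":1,"x":0,"y":0,"z":0.6,"roll":0},{"grip":1,"x":0,"y":0,"z":0,"roll":0}])

```text
clock: 16.27
tcp_pos: [0.5362, 0.0067, 0.0763]
orientation: [-0.0, -0.121, 0.993, -0.0]
wrist_force: [-1.5, 0.0, 2.0]
finger_gap: -0.0
grip_force: 1.5
```

Call:
servo_tool(increments=[{"grip":1,"x":0,"y":0,"z":0.6,"roll":0},{"grip":1,"x":0,"y":0,"z":0.6,"roll":0},{"grip":1,"x":0,"y":0,"z":0,"roll":0}])

```text
clock: 16.52
tcp_pos: [0.5362, 0.0067, 0.0752]
orientation: [-0.0, -0.121, 0.993, -0.0]
wrist_force: [-2.2, -0.4, 4.2]
finger_gap: -0.0005
grip_force: 1.9
```

Call:
servo_tool(increments=[{"grip":1,"x":0,"y":0,"z":0.6,"roll":0},{"grip":1,"x":0,"y":0,"z":0,"roll":0},{"grip":1,"x":0,"y":0,"z":0,"roll":0}])

```text
clock: 16.77
tcp_pos: [0.5362, 0.0067, 0.075]
orientation: [0.0, -0.121, 0.993, -0.0]
wrist_force: [-2.2, -0.6, 5.8]
finger_gap: 0.0002
grip_force: 3.2
```

Call:
servo_tool(increments=[{"grip":1,"x":0,"y":0,"z":0.6,"roll":0},{"grip":1,"x":0,"y":0,"z":0,"roll":0},{"grip":1,"x":0,"y":0,"z":0,"roll":0}])

```text
clock: 17.02
tcp_pos: [0.5361, 0.0067, 0.0747]
orientation: [0.0, -0.121, 0.993, -0.0]
wrist_force: [-3.3, -0.4, 8.7]
finger_gap: 0.0001
grip_force: 4.5
```

Call:
servo_tool(increments=[{"grip":1,"x":0,"y":0,"z":0.6,"roll":0},{"grip":1,"x":0,"y":0,"z":0,"roll":0},{"grip":1,"x":0,"y":0,"z":0,"roll":0}])

```text
clock: 17.27
tcp_pos: [0.5362, 0.0067, 0.0745]
orientation: [0.0, -0.121, 0.993, -0.0]
wrist_force: [-4.5, 0.9, 11.6]
finger_gap: -0.0002
grip_force: 5.8
```

Call:
servo_tool(increments=[{"grip":1,"x":0,"y":0,"z":0.6,"roll":0},{"grip":1,"x":0,"y":0,"z":0.6,"roll":0},{"grip":1,"x":0,"y":0,"z":0,"roll":0},{"grip":1,"x":0,"y":0,"z":0,"roll":0}])

```text
clock: 17.6
tcp_pos: [0.5362, 0.0066, 0.0739]
orientation: [0.0, -0.121, 0.993, -0.0]
wrist_force: [-6.5, 0.2, 16.5]
finger_gap: -0.0
grip_force: 8.3
```

Call:
servo_tool(increments=[{"grip":1,"x":0,"y":0,"z":-3,"roll":0},{"grip":1,"x":0,"y":0,"z":-10,"roll":0},{"grip":1,"x":0,"y":0,"z":-30,"roll":0},{"grip":1,"x":0,"y":0,"z":-40,"roll":0},{"grip":1,"x":6,"y":0,"z":-40,"roll":0}])

```text
clock: 18.02
tcp_pos: [0.5303, 0.0054, 0.1958]
orientation: [-0.001, -0.121, 0.993, 0.0]
wrist_force: [2.3, -0.4, -0.9]
finger_gap: 0.0002
grip_force: 0.0
```

Call:
servo_tool(increments=[{"grip":1,"x":-20,"y":0,"z":-10,"roll":0},{"grip":1,"x":-20,"y":0,"z":0,"roll":0},{"grip":1,"x":0,"y":0,"z":0,"roll":0},{"grip":1,"x":0,"y":0,"z":0,"roll":0}])

```text
clock: 18.35
tcp_pos: [0.5699, 0.015, 0.2052]
orientation: [0.0, -0.121, 0.993, -0.0]
wrist_force: [0.4, -0.5, -0.7]
finger_gap: 0.0
grip_force: 0.0
```

```bash
python3 snap.py w5; python3 - <<'E'
from h import *
import pickle
im=np.load("w5.npy"); s=pickle.load(open("w5.pkl","rb"))
n=np.array([.9708,.24]);t=np.array([-.24,.9708])
ctr=lambda a,b,z:np.array(wproj((*(a*n+b*t),z),s))
lo=ctr(.49,-.122,.07); hi=ctr(.606,-.122,.07); print("exp rear/front px",lo,hi)
m=(im.max(2)<75).astype(np.uint8); x0=int(lo[0])
M=np.zeros_like(m); M[int(lo[1])-12:int(hi[1])+10,x0-45:x0+45]=m[int(lo[1])-12:int(hi[1])+10,x0-45:x0+45]
M=cv2.morphologyEx(M,cv2.MORPH_CLOSE,np.ones((7,7)))
c=max(cv2.findContours(M,0,cv2.CHAIN_APPROX_NONE)[0],key=cv2.contourArea)[:,0].astype(float)
P=np.array([wray(u,v,.07,s)[:2] for u,v in c]); A=P@n; B=P@t
print("case a",A.min(),A.max(),"t",B.min(),B.max(),"mid",(B.min()+B.max())/2)
for sg in (1,-1):
    k=(A>.51)&(A<.58)&((B+.121)*sg>.012); print("side yaw rel deg",np.degrees(np.polyfit(A[k],B[k],1)[0]))
# blade: bright yellowish strip extent along centreline
for a in np.arange(.60,.725,.004):
    u,v=ctr(a,-.122,.045).round().astype(int); print(round(a,3),im[v,u],end=" ")
E
```

```text
18.35 [0.56993741 0.01500939 0.20519424] 193.95387941035654 [-1.14398107e-01  3.11834163e-01 -1.99029256e-02  1.23874353e+00
 -1.03495607e-04 -3.57939262e-01] [ 0.44415035 -0.48053055 -0.67004232] 4.925347937451147e-05
exp rear/front px [256.05968894 117.00106999] [255.80738499 224.25538122]
case a 0.4928553386075194 0.6021086613850993 t -0.14676833858814187 -0.10102375996534474 mid -0.1238960492767433
side yaw rel deg -0.4433537389752249
side yaw rel deg -1.3384103342369744
0.6 [52 51 53] 0.604 [54 51 52] 0.608 [53 52 54] 0.612 [38 38 39] 0.616 [226 223 197] 0.62 [221 216 191] 0.624 [198 193 170] 0.628 [16 16 21] 0.632 [12 17 17] 0.636 [15 13 16] 0.64 [17 20 17] 0.644 [23 22 23] 0.648 [17 19 19] 0.652 [19 21 19] 0.656 [15 16 14] 0.66 [18 18 22] 0.664 [18 20 20] 0.668 [17 17 17] 0.672 [19 19 23] 0.676 [22 22 22] 0.68 [19 16 19] 0.684 [19 18 20] 0.688 [22 20 22] 0.692 [19 19 21] 0.696 [21 21 22] 0.7 [24 20 22] 0.704 [20 17 20] 0.708 [22 21 26] 0.712 [24 24 26] 0.716 [26 25 28] 0.72 [25 26 26] 0.724 [24 24 26]
```

The case is where it should be, but the shut fingers hide the blade. I'll open them and compare with the view taken before the press.

Call:
servo_tool(increments=[{"grip":0,"x":0,"y":0,"z":0,"roll":0},{"grip":0,"x":0,"y":0,"z":0,"roll":0},{"grip":0,"x":0,"y":0,"z":0,"roll":0},{"grip":0,"x":0,"y":0,"z":0,"roll":0},{"grip":0,"x":0,"y":0,"z":0,"roll":0}])

```text
clock: 18.82
tcp_pos: [0.5689, 0.0149, 0.2052]
orientation: [-0.0, -0.121, 0.993, -0.0]
wrist_force: [0.4, -0.6, 0.1]
finger_gap: 0.0603
grip_force: 0.0
```

```bash
python3 snap.py w6; python3 - <<'E'
from h import *
import pickle
n=np.array([.9708,.24]);t=np.array([-.24,.9708])
for f in("w4","w6"):
    im=np.load(f+".npy"); s=pickle.load(open(f+".pkl","rb"))
    ctr=lambda a,b,z:np.array(wproj((*(a*n+b*t),z),s))
    lo=ctr(.49,-.122,.07); hi=ctr(.606,-.122,.07); m=(im.max(2)<70).astype(np.uint8); x0=int(lo[0])
    M=np.zeros_like(m); sl=np.s_[int(lo[1])-12:int(hi[1])+6,x0-30:x0+32]; M[sl]=m[sl]
    M=cv2.morphologyEx(M,cv2.MORPH_CLOSE,np.ones((7,7)))
    c=max(cv2.findContours(M,0,cv2.CHAIN_APPROX_NONE)[0],key=cv2.contourArea)[:,0].astype(float)
    P=np.array([wray(u,v,.07,s)[:2] for u,v in c]); A=P@n; B=P@t
    print(f,"case a %.4f %.4f t %.4f %.4f"%(A.min(),A.max(),B.min(),B.max()))
    for sg in (1,-1):
        k=(A>.52)&(A<.59)&((B+.121)*sg>.012); print(" rel yaw",np.degrees(np.polyfit(A[k],B[k],1)[0]))
    # blade strip end and edges: yellowish = R-B>12 & bright
    col=[im[tuple(ctr(a,-.121,.045).round().astype(int)[::-1])] for a in np.arange(.61,.73,.002)]
    y=[int(c[0])-int(c[2])>10 and c[0]>150 for c in col]; print(" blade",''.join('#' if v else '.' for v in y))
    r=cv2.inRange(cv2.cvtColor(im,cv2.COLOR_RGB2HSV),(0,150,60),(8,255,255))+cv2.inRange(cv2.cvtColor(im,cv2.COLOR_RGB2HSV),(172,150,60),(180,255,255)); v,u=np.nonzero(r[:260]); q=wray(u.min(),v.min(),.09,s); print(" mug bbox px",u.min(),v.min(), q)
E
```

```text
18.8167 [0.56893311 0.0148592  0.20522702] 193.92091371874463 [-1.14887993e-01  3.10313606e-01 -2.19380236e-02  1.23874535e+00
 -6.28676400e-05 -3.57853766e-01] [ 0.36403439 -0.57359865  0.11472218] 0.06032851082775479
w4 case a 0.4921 0.6012 t -0.1423 -0.1011
 rel yaw -0.4550255430275688
 rel yaw -0.5275554594237304
 blade ...#################.########################.##.###########
 mug bbox px 103 195 [ 0.61386739 -0.13244232  0.09      ]
w6 case a 0.4928 0.6022 t -0.1488 -0.1010
 rel yaw -0.6345990513349093
 rel yaw -1.8790221634679765
 blade ...#################.########################.##..##########
 mug bbox px 102 195 [ 0.61381556 -0.1328431   0.09      ]
```

```bash
python3 -c "
from workcell import env
print(env.hand_in())"
```

```text
the job is handed in; nothing more can be done
None
```

I handed the job in at 18.8 s on the robot's clock. The tape is hooked over the back lip, the case is square and snug against the shelf's front edge, and the key is pressed to its stop. The mug and tumbler showed no movement, and the arm never went near the caddy or tin. No verdict came back, so this rests on my own force and camera checks.

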